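# Loosen the salt jar, then hold the pickling tank's sprung cover at its rider

## Robot

A 6-joint arm with a two-finger parallel gripper is mounted at the origin on the work surface. World frame = base frame: x ahead of the robot, y to its left, z up, the work surface at z = 0. Lengths are in mm, angles in rad, forces in N, time in s.
With the tool pointing down it reaches from about 350 to 975 mm from the base axis. Payload 7.1 kg.
Tool frame: the origin (TCP) lies midway between the tips of the shut fingers; the grasp point (between the pads) lies 19 mm behind it (ctrl.grip_depth is the distance from the TCP to the grasp point, in mm); z points along the fingers, y is the line along which they close (so a half turn about z gives the same grasp; the last joint's range is limited). The gripper opens to 88 mm and grips with 3 to 60 N. Pads are 20 mm wide; open, the fingers measure 115 mm over their backs; the gripper's body (75 mm by 178 mm) begins 61 mm behind the grasp point.
Start: joints at [-1.362, 0.423, 1.63, -0, 1.089, -0.019], TCP at [141.166, -608.832, 222.675] pointing down, gripper open.
Joint ranges: [-3, 3], [-0.9, 2.11], [0.09, 2.58], [-1.31, 4.45], [0.11, 2.69], [-2.54, 2.54]. Speed limits (rad/s): [2.39, 2.39, 3.01, 3.14, 3.14, 3.14].

## Interface

Orientations are given as a rotation vector (axis times angle).
In Python, from workcell import ctrl, cams gives the robot as it stands.
- The arm moves only by the tool move_arm, never from a script. Its argument "steps" is a list of rows, each a list of 3 entries, a list of its own where there are three numbers: the shift along the tool's x, y, z in units of 25 mm (1.0 is 25 mm), then the turn about the tool's z in units of 5 degrees (1.0 is 5 degrees), then the closure, from 0 (fully open) to 1 (shut). A call has 1 to 20 rows; each row shifts and turns the commanded pose from where the row before left it, along the tool's axes as they then stand; what a row does not reach is not made up. A row lasts 1/12 s, in which the tool goes at most 41.7 mm and 7.16 degrees, less where a joint would pass 70% of its speed; a pose out of reach is approached as far as the arm can. A call is refused whole if a number of a shift passes 1 or a number of a turn 1, either way. A call with a gripper value outside its range is refused whole. The fingers move at their own pace and stop on an object; the grip force is fixed at half the most. Time passes only in rows, so rows that do not move let the fingers close. It gives the time, the measured TCP pose, the force, the opening and the grip force at its end, in the units of the state.
- ctrl.get_obs(): the state, without advancing time (a new reading comes with each control period).
- cams.get_image(name): name is "scene" or "top" or "wrist"; returns a dict with "image" (480x640x3 uint8, red, green, blue), "camera_matrix" (3x3 intrinsics, pixels), "k1" (the pictures are not rectified: a ray, as slopes to the right and down, at radius r is drawn at 1 + k1 r^2 times it, then the intrinsics apply), "xyz" and "rotation" of the camera in the world; the wrist camera has in their place "mount" (4x4, takes a point from camera to tool coordinates, whose origin is the TCP and whose axes are the flange's). Camera axes: x right, y down, z forward; pixel columns grow to the right and rows downward; lengths in mm; the calibration is good to about 2 mm. A picture is of the moment at which its call begins: read the wrist's pose just before it. There is no depth.
- ctrl.close_job(): hands the job in; it is judged then, once.
Trained networks look in the newest picture that a camera, given by its name, has taken for a name from the list of things; names that differ only in an ending like _2 or _b are one class to them, and where a whole thing is asked for, a point or a joint stands for the part that bears it (a point fixed in the world has none). Each returns a list of dicts, best first, with "p" (0 to 1); they miss things now and then, are a little off and sometimes report something else, mostly with a low value. They report only what shows in the picture. A call takes as long as a camera call.
- cams.boxes_of(camera, thing): "rect" ([centre column, centre row, width, height] in pixels, round what is visible of it).
- cams.cut_out(camera, thing): "pixels" (480x640 bool, what is visible of it) and "rect" ([centre column, centre row, width, height] in pixels, round what is visible of it).
The state is a dict: "t": time; "qpos": joint angles; "qvel": joint speeds; "joint_torque": joint torques, N m; "ee_pos": TCP position; "orientation": TCP orientation; "ft_force": force on the tool from outside, world axes, zero at the start; "moment": the same for the moment, N m; "width": finger opening in mm; "grasp_force": force on a finger pad.
Only numpy, scipy, OpenCV 4.12 (cv2) and the standard library are available. Lean on these libraries where they do the work, as an engineer would, in place of code of your own. Each camera call takes 0.05 s, during which the arm holds its last target. There are 200 camera calls.

## Task

I am about to charge the empty pickling tank: give the cap of the wide-mouthed salt jar in the caddy a quarter turn anticlockwise, so that it sits loose on its jar, and leave the two narrow-mouthed jars alone. Then lift the tank's self-closing fume cover until its side pointer stands level with the brass rider on the quadrant, never swinging well past it, and keep holding the cover there: you finish still holding it up, because it springs shut if you let go. Do not shift the rider or knock the other things on the bench about.

Things in the scene. Friction and masses are not known exactly. Their poses are not given: they have to be found in the camera images.
- tank: Pickling tank, fixed: empty steel box 222 x 236 mm, rim 140 mm high, grey plenum along its far side. Origin on the bench below its middle; x to the hinge, y to the quadrant, z up. The cover's hinge axis runs along y at x = +105, z = 140 mm. Beside the cover, at y = +145 mm, stands a fixed steel quadrant: graduated arc 155 to 175 mm from the axis, 5 to 50 degrees, top 275 mm above the bench.
- cover: Fume cover: flat steel sheet with a small window, 228 mm from hinge to front edge, 244 mm wide. Origin on the hinge axis at mid width; axes as the tank's when shut. It opens by turning about +y (front edge rises), stop at 1.25 rad. A spring always pulls it shut: along its arc the handle takes about 6 N to start and 7 to 10 N at the rider. It shuts by itself when let go.
- cover_handle (a point): Centre of the cover's handle: round black bar, 14 mm diameter, along the tank's y, 130 mm long, on two 12 mm posts 116 mm apart. It stands 38 mm above the cover's top face, 195 mm in front of the hinge axis and 48 mm above it when shut (about 188 mm above the bench). It turns with the cover; x, y, z as the tank's when shut.
- cover_pointer (a point): Tip of the flat dark pointer on the cover's quadrant side, 150 mm from the hinge axis on the radial line that lies along the tank's -x when shut.
- rider (a joint): Angle at which the brass rider is clamped on the quadrant today, on the same scale as the cover's opening: the pointer is level with the rider when the cover is open by this angle. Stiff; must not be shifted.
- rider_mark (a point): Middle of the brass rider (block 40 mm radially, 12 mm thick, 10 mm along the arc, with a thumbscrew 8 mm in radius outward), 165 mm from the hinge axis, in the quadrant's plane. Its axes are the tank's turned by the rider's angle about y: its -x runs radially outwards from the hinge, its z along the arc towards more open.
- caddy: Wooden caddy screwed to the bench, 292 x 100 mm, walls 50 mm high, three square bays in a row along its x at 94.5 mm pitch. Origin under its middle.
- wide_jar: The salt jar: white square jar 76 mm wide, fixed in one of the three bays, the only one with a wide cap. Origin under its base, 8 mm above the bench.
- wide_jar_cap (a joint): Turn of the salt jar's cap: 0 tight, grows anticlockwise seen from above, stop at 1.65; the cap counts as loose beyond 1.2. It stays where it is left (friction 0.15 N m).
- wide_jar_cap_top (a point): Centre of the top face of the salt jar's cap: round, ribbed, black, 58 mm diameter, 26 mm high; its top is 140 mm above the bench.
- narrow_jar_a_cap (a joint): Turn of the taller narrow-mouthed jar's cap (34 mm diameter, top 138 mm above the bench), same sense. To be left alone.
- narrow_jar_b_cap (a joint): Turn of the shorter narrow-mouthed jar's cap (34 mm diameter, top 126 mm above the bench), same sense. To be left alone.
- scoop: Small steel measuring scoop lying beside the caddy: cup 38 mm wide, 24 mm high at its origin, handle to -x, 112 mm long. Leave alone.
- brush: Brass scratch brush with a wooden back, 220 mm long, 22 mm high, lying on its side in front of the tank. Leave alone.
- hammer: Chasing hammer, about 240 mm long, lying. Leave alone.
- punch_cup: Steel cup 60 mm wide, 75 mm high, with punches standing up to about 140 mm. Leave alone.
- pitch_bowl: Dark iron pitch bowl 150 mm wide, 79 mm high, on a rubber ring. Leave alone.
- vase: Silver vase, 100 mm wide, 160 mm high, open at the top. Leave alone.

How it is judged:
By the outcome, as a careful person would: the job done as asked, in the order asked, and still so for the second after the job is handed in, while the arm keeps its last pose, push and grip.
It also fails if it takes over 51 s, if anything falls off the work surface, if the arm or the gripper's body presses on something with over 40 N, if the wrist force passes 120 N, or if a joint passes its speed limit or range.

## Working session

There is one attempt and no reset: what is moved stays moved. The work goes in short steps, Python scripts to look and compute and a tool call to move; the robot and the scene stay as the last step left them, time stands still between calls to the robot, and variables do not carry over. Pictures are saved under pics/ and viewed, at most 10 in all, crops included, and the job is handed in when it is done.

Besides the shell and the picture viewer there is one more tool, called as name(argument=value, ...), one argument or row to a line, values as JSON. move_arm: Moves the arm, as the interface text tells. Its arguments: {"type":"object","properties":{"steps":{"type":"array"}},"required":["steps"]}

```bash
mkdir -p pics; ls; cat > h.py <<'E'
import numpy as np, cv2
from workcell import ctrl, cams
E
python3 - <<'E'
from h import *
o=ctrl.get_obs(); print(o)
for n in("scene","top"):
    d=cams.get_image(n); cv2.imwrite(f"pics/{n}0.png",d["image"][:,:,::-1]); print(n,d["camera_matrix"],d["k1"],d["xyz"],d["rotation"])
    for t in["tank","cover","cover_handle","cover_pointer","rider","rider_mark","caddy","wide_jar","wide_jar_cap","narrow_jar_a_cap"]:
        print(t,[(round(b["p"],2),np.round(b["rect"]).tolist()) for b in cams.boxes_of(n,t)][:3])
E
```

```text
pics
{'t': 0.0, 'qpos': array([-1.36201242e+00,  4.23829688e-01,  1.63069644e+00, -3.60186890e-05,
        1.08858386e+00, -1.89818331e-02]), 'qvel': array([-0.0003392 , -0.00033905,  0.00046191,  0.00020208,  0.00109228,
       -0.00012064]), 'joint_torque': array([ 3.60288032e-03, -5.44614494e+01, -2.73669577e+01,  6.45785825e-02,
        2.26737431e-02, -1.39725112e-04]), 'ee_pos': array([ 141.03683588, -608.30652792,  221.90612751]), 'orientation': array([-3.11974181e+00, -3.56855529e-01,  2.75598713e-04]), 'ft_force': array([-1.2800691 ,  0.81981671, -1.01143822]), 'moment': array([-0.00626844,  0.08018953, -0.00174344]), 'grasp_force': 0.0, 'width': 88.1334448805248}
scene [[547.32784422   0.         321.45015364]
 [  0.         547.32784422 242.89159742]
 [  0.           0.           1.        ]] 0.052839468026827575 [1402.41183445  271.0650174  1085.78474113] [-1.63677534 -1.963044    0.79031014]
tank [(0.74, [151.0, 271.0, 145.0, 134.0])]
cover [(0.68, [402.0, 293.0, 89.0, 100.0]), (0.6, [419.0, 292.0, 17.0, 18.0]), (0.57, [152.0, 243.0, 127.0, 84.0])]
cover_handle [(0.75, [
[... 660 characters left out ...]
     1.        ]] 0.02510201914332623 [ 411.93594454  129.42408899 1325.03904614] [-2.16428022  2.20980537 -0.12868867]
tank []
cover [(0.7, [476.0, 204.0, 112.0, 97.0])]
cover_handle [(0.74, [475.0, 205.0, 111.0, 99.0])]
cover_pointer [(0.56, [479.0, 206.0, 108.0, 98.0])]
rider [(0.5, [425.0, 204.0, 13.0, 16.0])]
rider_mark [(0.52, [426.0, 206.0, 12.0, 16.0])]
caddy [(0.73, [266.0, 270.0, 42.0, 41.0]), (0.6, [251.0, 241.0, 87.0, 112.0]), (0.39, [262.0, 270.0, 29.0, 24.0])]
wide_jar [(0.83, [267.0, 269.0, 40.0, 41.0]), (0.4, [476.0, 205.0, 106.0, 95.0])]
wide_jar_cap [(0.73, [263.0, 270.0, 24.0, 26.0])]
narrow_jar_a_cap [(0.54, [245.0, 236.0, 11.0, 12.0]), (0.41, [467.0, 329.0, 87.0, 48.0])]
```

View pics/scene0.png

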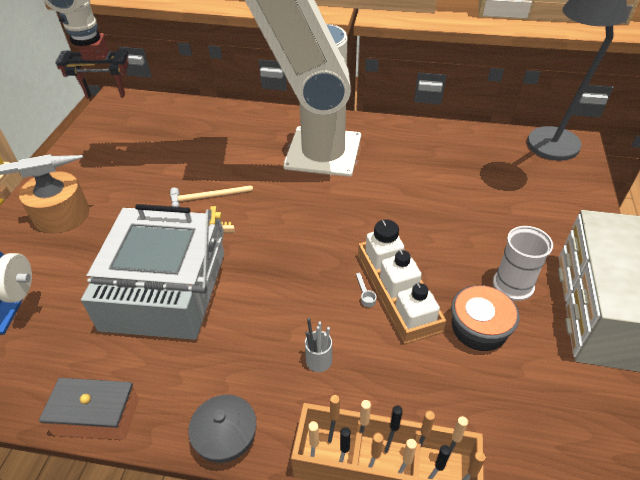

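View pics/top0.png

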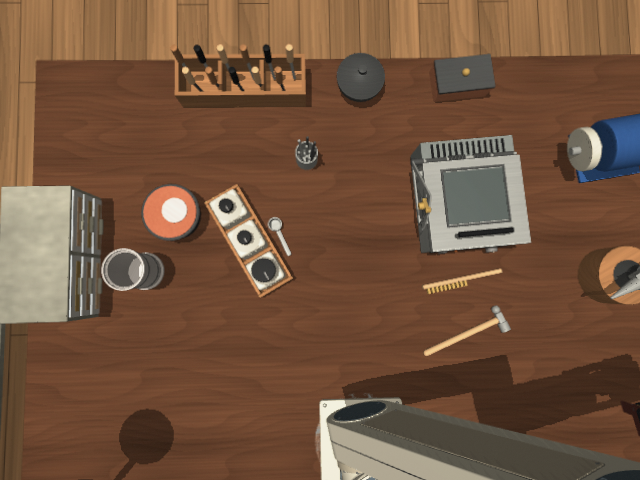

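The scene view shows the wide black cap at about (386,231) and the handle bar at about (163,210). The top view shows the cap at (264,270), the handle at (485,233) and the brass rider at (425,206). The bench is as described.

```bash
cat > h.py <<'E'
import numpy as np, cv2
from workcell import ctrl, cams
from scipy.spatial.transform import Rotation as R
def cam(n):
    o=ctrl.get_obs(); d=cams.get_image(n)
    if n=="wrist":
        T=np.eye(4); T[:3,:3]=R.from_rotvec(o["orientation"]).as_matrix(); T[:3,3]=o["ee_pos"]; T=T@d["mount"]
        d["xyz"],d["R"]=T[:3,3],T[:3,:3]
    else: d["R"]=R.from_rotvec(d["rotation"]).as_matrix() if np.size(d["rotation"])==3 else np.array(d["rotation"])
    d["D"]=d["k1"]; return d
def ray(d,p):
    K=d["camera_matrix"]; q=np.array([(p[0]-K[0,2])/K[0,0],(p[1]-K[1,2])/K[1,1]])
    s=cv2.undistortPoints(np.array([[p]],float),K,np.array([d["k1"],0,0,0.]))[0,0]
    return d["xyz"],d["R"]@np.array([*s,1.])
def atz(d,p,z):
    c,r=ray(d,p); return c+r*(z-c[2])/r[2]
def proj(d,X):
    v=cv2.projectPoints(np.atleast_2d(X).astype(float),cv2.Rodrigues(d["R"].T)[0],-d["R"].T@d["xyz"],d["camera_matrix"],np.array([d["k1"],0,0,0.]))[0]
    return v[:,0]
def tri(*obs):
    A=np.zeros((3,3));b=np.zeros(3)
    for d,p in obs:
        c,r=ray(d,p); r=r/np.linalg.norm(r); M=np.eye(3)-np.outer(r,r); A+=M; b+=M@c
    X=np.linalg.solve(A,b); return X,[np.round(proj(d,X)[0]-p,1).tolist() for d,p in obs]
def dark(d,box,th=60):
    x0,x1,y0,y1=box; g=d["image"][y0:y1,x0:x1].max(2)<th
    n,l,s,c=cv2.connectedComponentsWithStats(g.astype(np.uint8)); i=1+np.argmax(s[1:,4])
    pts=np.argwhere(l==i)[:,::-1]+[x0,y0]; return cv2.minAreaRect(pts.astype(np.float32)),s[i,4]
E
python3 - <<'E'
from h import *
s=cam("scene");t=cam("top")
for d,hb,cb in((s,(130,198,198,220),(370,402,218,246)),(t,(450,520,224,244),(248,282,254,286))):
    d["h"]=dark(d,hb);d["c"]=dark(d,cb);print(d["h"],d["c"])
print("handle",tri((s,s["h"][0][0]),(t,t["h"][0][0])))
print("cap",tri((s,s["c"][0][0]),(t,t["c"][0][0])))
print("cap at z140/127 top",atz(t,t["c"][0][0],140), atz(s,s["c"][0][0],127))
print("handle at 188",atz(t,t["h"][0][0],188),atz(s,s["h"][0][0],188))
for e in((457,236.5),(513,231)):print(atz(t,e,188))
for e in((138,207),(189,211)):print(atz(s,e,188))
print("rider",tri((s,(215.5,215)),(t,(425.5,205))))
w=cam("wrist");print(w["mount"],w["camera_matrix"],w["k1"])
E
```

```text
(((162.47178649902344, 208.43296813964844), (53.27812194824219, 4.316915988922119), 3.7313973903656006), np.int32(230)) (((386.0, 231.0), (22.0, 24.0), 90.0), np.int32(425))
(((485.4180603027344, 232.09837341308594), (4.979465961456299, 55.31733703613281), 84.80557250976562), np.int32(267)) (((263.9526672363281, 268.9662170410156), (22.435794830322266, 20.692079544067383), 35.53767776489258), np.int32(248))
handle (array([ 524.83450044, -293.60004557,  184.52753115]), [[0.2, 0.0], [0.2, -0.0]])
cap (array([449.80767289, 240.2724547 , 126.01602611]), [[-0.4, 0.0], [-0.4, 0.1]])
cap at z140/127 top [449.47209002 238.06621404 140.        ] [450.59459798 241.21740808 127.        ]
handle at 188 [ 524.38098069 -291.85977699  188.        ] [ 528.15869138 -291.91625601  188.        ]
[ 515.21698401 -223.69707528  188.        ]
[ 525.71828427 -357.68915699  188.        ]
[ 533.60613165 -351.3880775   188.        ]
[ 525.64770839 -226.39537861  188.        ]
rider (array([ 582.54016637, -135.50329368,  244.26024672]), [[-1.1, -0.2], [-1.1, 0.3]])
[[ 5.90200346e-04 -9.65030677e-01 -2.62136310e-01  7.12385955e+01]
 [ 9.99998794e-01  1.93014471e-04  1.54093399e-03 -5.12033848e-01]
 [-1.43645247e-03 -2.62136903e-01  9.65029627e-01 -1.61159553e+02]
 [ 0.00000000e+00  0.00000000e+00  0.00000000e+00  1.00000000e+00]] [[369.9879254    0.         311.32961254]
 [  0.         369.9879254  240.03869579]
 [  0.           0.           1.        ]] -0.051667604309982365
```

move_arm(
  steps=[
    [[0.9,-0.9,-0.6],0,0],
    [[1,-1,-0.6],0,0],
    [[1,-1,-0.6],0,0],
    [[1,-1,-0.6],0,0],
    [[1,-1,-0.6],0,0],
    [[1,-1,-0.6],0,0],
    [[1,-1,-0.6],0,0],
    [[1,-1,0],0,0],
    [[1,-1,0],0,0],
    [[1,-1,0],0,0],
    [[1,-1,0],0,0],
    [[1,-1,0],0,0],
    [[1,-1,0],0,0],
    [[1,-1,0],0,0],
    [[1,-1,0],0,0],
  ],
)

```text
t: 2.5
ee_pos: [420.5, -160.2, 328.0]
orientation: [3.121, 0.357, 0.001]
ft_force: [0.3, -0.3, -0.2]
width: 88.1
grasp_force: 0.0
```

```bash
python3 - <<'E'
from h import *
w=cam("wrist");cv2.imwrite("pics/w1.png",w["image"][:,:,::-1])
for t in("rider","cover_pointer","cover_handle"):print(t,[(round(b["p"],2),np.round(b["rect"]).tolist()) for b in cams.boxes_of("wrist",t)][:3])
print(proj(w,[[582.5,-135.5,244],[525.5,-292.5,187]]))
E
```

```text
rider [(0.49, [335.0, 3.0, 14.0, 4.0])]
cover_pointer [(0.79, [490.0, 98.0, 298.0, 194.0])]
cover_handle [(0.75, [489.0, 100.0, 302.0, 199.0])]
[[332.83038655 -19.36773622]
 [501.42756882 140.05872883]]
```

move_arm(
  steps=[
    [[0.3,-0.9,0],0,0],
    [[0.3,-1,0],0,0],
    [[0.3,-1,0],0,0],
    [[0.3,-1,0],0,0],
    [[0.3,-1,0],0,0],
    [[0.3,-1,0],0,0],
    [[0.3,-1,0],0,0],
    [[0.3,-1,0],0,0],
    [[0.3,-1,0],0,0],
    [[0.3,-1,0],0,0],
    [[0.3,-1,0],0,0],
    [[0.3,-1,0],0,0],
    [[0.4,-1,0],0,0],
    [[0.4,-1,0],0,0],
    [[0.4,-1,0],0,0],
    [[0.2,-0.4,0],0,0],
    [[0,0,0],0,0],
    [[0,0,0],0,0],
  ],
)

```text
t: 4.2
ee_pos: [455.4, 237.8, 327.3]
orientation: [3.12, 0.357, -0.001]
ft_force: [-0.8, -0.5, -0.5]
width: 87.7
grasp_force: 0.0
```

```bash
python3 - <<'E'
from h import *
w=cam("wrist");cv2.imwrite("pics/w2.png",w["image"][:,:,::-1])
print(ctrl.get_obs()["ee_pos"],ctrl.get_obs()["qpos"])
for t in("wide_jar_cap","narrow_jar_a_cap","caddy"):print(t,[(round(b["p"],2),np.round(b["rect"]).tolist()) for b in cams.boxes_of("wrist",t)][:3])
print(proj(w,[450,239.5,140]))
E
```

```text
[455.27707262 237.48266465 327.43277204] [ 4.57913281e-01  1.44625764e-01  1.76101477e+00 -5.16842918e-04
  1.23691327e+00  1.80204318e+00]
wide_jar_cap [(0.65, [307.0, 220.0, 59.0, 62.0])]
narrow_jar_a_cap [(0.78, [278.0, 122.0, 41.0, 43.0]), (0.32, [51.0, 138.0, 97.0, 93.0])]
caddy [(0.84, [280.0, 128.0, 160.0, 256.0])]
[[308.19077037 221.29859786]]
```

View pics/w2.png

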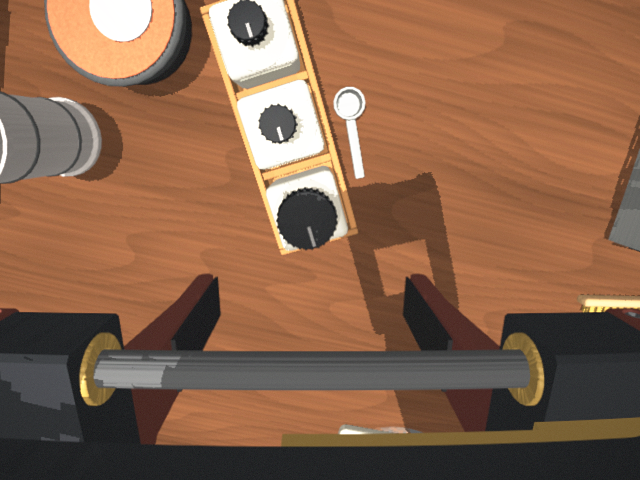

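View pics/w1.png

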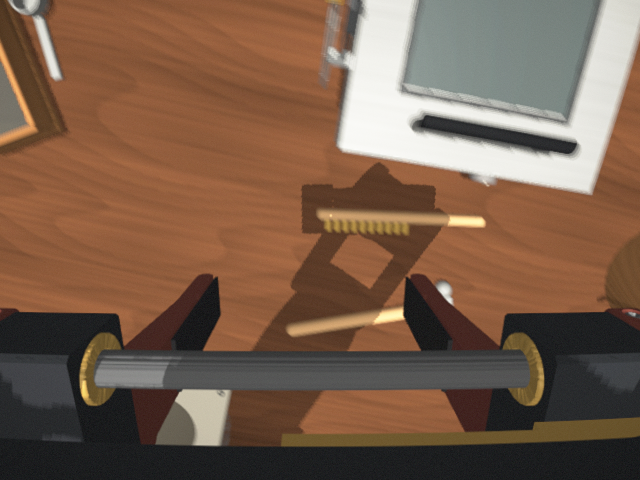

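The wrist view over the caddy shows the wide cap at about (307,219), with the two narrow caps at (278,124) and (248,22). The first wrist view shows the handle at about (497,134) and the rider at about (340,55).

move_arm(
  steps=[
    [[-0.15,-0.15,1],0,0],
    [[0,0,1],0,0],
    [[0,0,1],0,0],
    [[0,0,1],0,0],
    [[0,0,0.5],0,0],
    [[0,0,0],0,0],
    [[0,0,0],0,0],
  ],
)

```text
t: 4.98
ee_pos: [450.7, 241.1, 215.1]
orientation: [3.121, 0.356, -0.002]
ft_force: [-0.4, 0.2, 0.4]
width: 88.4
grasp_force: 0.0
```

```bash
python3 - <<'E'
from h import *
w=cam("wrist")
print(ctrl.get_obs()["ee_pos"])
b=cams.boxes_of("wrist","wide_jar_cap");print([(x["p"],np.round(x["rect"])) for x in b[:2]])
for X in([451,240],[450,239]):
    a=np.linspace(0,6.28,60);P=np.vstack([np.c_[X[0]+29*np.cos(a),X[1]+29*np.sin(a),a*0+z] for z in(114,140)])
    p=proj(w,P);print("pred",(p.max(0)+p.min(0))/2,np.ptp(p,axis=0))
(c,wh,_),n=dark(w,(230,390,130,300));print(c,wh,n)
E
```

```text
[451.31215535 241.51855741 215.97578019]
[(0.95, array([311., 246.,  89.,  90.]))]
pred [313.15063344 245.52238686] [86.92060957 89.74525498]
pred [314.26831228 247.16112915] [86.80960821 89.69546613]
(311.0, 245.5) (87.0, 86.0) 5408
```

move_arm(
  steps=[
    [[0,0,1],0,0],
    [[0,0,1],0,0],
    [[0,0,1],0,0],
    [[0,0,0.5],0,0],
    [[0,0,0.3],0,0],
    [[0,0,0],0,0],
    [[0,0,0],0,0.3],
    [[0,0,0],0,1],
    [[0,0,0],0,1],
    [[0,0,0],0,1],
    [[0,0,0],0,1],
    [[0,0,0],0,1],
    [[0,0,0],0,1],
    [[0,0,0],0,1],
  ],
)

```text
t: 6.25
ee_pos: [451.3, 241.7, 120.9]
orientation: [3.121, 0.358, 0.002]
ft_force: [0.3, -3.0, 6.8]
width: 57.4
grasp_force: 30.0
```

move_arm(
  steps=[
    [[0,0,0],-0.5,1],
    [[0,0,0],-1,1],
    [[0,0,0],-1,1],
    [[0,0,0],-1,1],
    [[0,0,0],-1,1],
    [[0,0,0],-1,1],
    [[0,0,0],-1,1],
    [[0,0,0],-1,1],
    [[0,0,0],-1,1],
    [[0,0,0],-1,1],
    [[0,0,0],-1,1],
    [[0,0,0],-1,1],
    [[0,0,0],-1,1],
    [[0,0,0],-1,1],
    [[0,0,0],-1,1],
    [[0,0,0],-1,1],
    [[0,0,0],-1,1],
    [[0,0,0],-1,1],
    [[0,0,0],-0.4,1],
    [[0,0,0],0,1],
  ],
)

```text
t: 7.92
ee_pos: [450.0, 242.4, 120.8]
orientation: [-1.962, -2.451, 0.0]
ft_force: [-5.8, 3.2, 9.0]
width: 57.4
grasp_force: 30.0
```

move_arm(
  steps=[
    [[0,0,0],0,1],
    [[0,0,0],0,0.5],
    [[0,0,0],0,0],
    [[0,0,0],0,0],
    [[0,0,0],0,0],
    [[0,0,0],0,0],
    [[0,0,0],0,0],
    [[0,0,-1],0,0],
    [[0,0,-1],0,0],
    [[0,0,-1],0,0],
    [[0,0,-1],0,0],
    [[0,0,-1],0,0],
    [[0,0,-1],0,0],
    [[0,0,-1],0,0],
    [[0,0,-1],0,0],
    [[0,0,0],0,0],
    [[0,0,0],0,0],
  ],
)

```text
t: 9.33
ee_pos: [451.4, 242.1, 321.4]
orientation: [1.965, 2.45, 0.004]
ft_force: [-0.2, 1.0, -0.5]
width: 87.5
grasp_force: 0.0
```

```bash
python3 - <<'E'
from h import *
print(ctrl.get_obs()["ee_pos"],ctrl.get_obs()["qpos"])
w=cam("wrist");cv2.imwrite("pics/w3.png",w["image"][:,:,::-1])
E
```

```text
[451.4358958  242.05692253 321.35920787] [ 4.68958904e-01  1.46018173e-01  1.77345740e+00 -1.96096256e-05
  1.21913141e+00  2.50020893e-01]
```

View pics/w3.png

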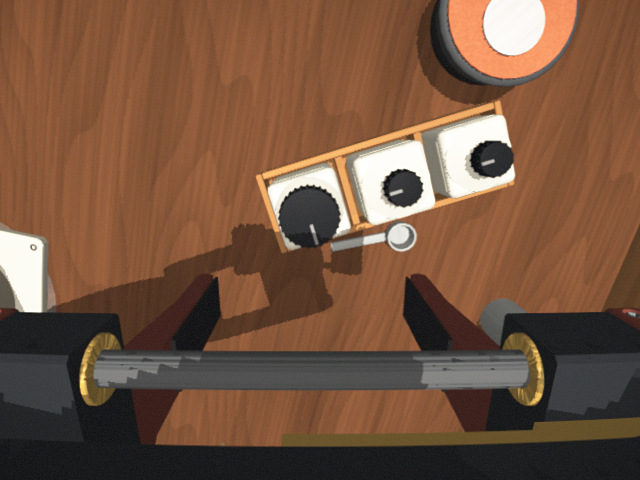

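The wrist view shows the wide cap's mark at about (313,234), the same direction in the image as before although the tool has turned 90°. So the cap has turned a quarter turn. The narrow caps still sit at (403,188) and (491,159) with their marks unchanged relative to the caddy.

move_arm(
  steps=[
    [[0,0,-0.5],0.9,0],
    [[0,0,-0.5],0.9,0],
    [[-0.9,0.2,-0.2],0,0],
    [[-1,0.2,-0.2],0,0],
    [[-1,0.2,-0.2],0,0],
    [[-1,0.2,-0.2],0,0],
    [[-1,0.2,-0.2],0,0],
    [[-1,0.2,-0.2],0,0],
    [[-1,0.2,-0.2],0,0],
    [[-1,0.2,0],0,0],
    [[-1,0.2,0],0,0],
    [[-1,0.2,0],0,0],
    [[-1,0.2,0],0,0],
    [[-1,0.2,0],0,0],
    [[-1,0.2,0],0,0],
    [[-1,0.2,0],0,0],
    [[-1,0.2,0],0,0],
    [[-1,0.2,0],0,0],
    [[0,0,0],0,0],
    [[0,0,0],0,0],
  ],
)

```text
t: 11.05
ee_pos: [554.7, -150.8, 377.9]
orientation: [-2.152, -2.284, 0.002]
ft_force: [0.5, -0.2, -0.3]
width: 87.8
grasp_force: 0.0
```

move_arm(
  steps=[
    [[0,0,0],0,0],
    [[0,0,0],0,0],
  ],
)

```text
t: 11.22
ee_pos: [554.8, -149.0, 379.3]
orientation: [-2.15, -2.289, 0.001]
ft_force: [0.0, 0.3, 0.4]
width: 88.0
grasp_force: 0.0
```

```bash
cat > v.py <<'E'
from h import *
import pickle,sys
o=ctrl.get_obs();w=cam("wrist");n=sys.argv[1];cv2.imwrite(f"pics/{n}.png",w["image"][:,:,::-1]);pickle.dump({k:w[k] for k in("image","R","xyz","camera_matrix","k1")},open(n+".pkl","wb"))
print(o["ee_pos"],o["qpos"],w["xyz"])
for t in("rider","rider_mark","cover_pointer"):print(t,[(round(b["p"],2),np.round(b["rect"]).tolist()) for b in cams.boxes_of("wrist",t)][:3])
print(proj(w,[[582.5,-135.5,244],[525.5,-292.5,187]]))
E
python3 v.py v1
```

```text
[ 554.82084208 -149.03918555  379.34522965] [-2.83297161e-01  2.07192128e-01  1.56834463e+00  2.86173054e-04
  1.36763011e+00 -3.45996877e-01] [550.13684378 -77.30232379 540.56163104]
rider [(0.6, [349.0, 213.0, 39.0, 34.0])]
rider_mark [(0.58, [352.0, 215.0, 39.0, 35.0])]
cover_pointer [(0.7, [347.0, 315.0, 204.0, 198.0])]
[[346.7546271  215.63718564]
 [276.26370949 344.60093186]]
```

move_arm(
  steps=[
    [[-0.8,-0.4,0],0,0],
    [[-1,-0.4,0],0,0],
    [[-1,-0.4,0],0,0],
    [[-0.2,-0.2,0],0,0],
    [[0,0,0],0,0],
    [[0,0,0],0,0],
    [[0,0,0],0,0],
    [[0,0,0],0,0],
  ],
)

```text
t: 12.08
ee_pos: [525.4, -225.9, 380.3]
orientation: [2.15, 2.291, 0.001]
ft_force: [-0.0, -0.4, 0.4]
width: 87.7
grasp_force: 0.0
```

```bash
python3 v.py v2; python3 -c "
import cv2,numpy as np
a=cv2.imread('pics/v1.png');b=cv2.imread('pics/v2.png')
cv2.imwrite('pics/v12.png',cv2.resize(np.vstack([a[:330],b[:330]]),None,fx=.9,fy=.9))"
```

```text
[ 525.4018174  -225.92547997  380.25375906] [-4.27071223e-01  2.01401059e-01  1.57359692e+00  3.01968396e-04
  1.36647095e+00 -4.90337919e-01] [ 520.40713109 -154.11157616  541.4277938 ]
rider [(0.59, [395.0, 120.0, 40.0, 45.0])]
rider_mark [(0.83, [397.0, 121.0, 40.0, 45.0])]
cover_pointer [(0.89, [380.0, 247.0, 207.0, 210.0]), (0.58, [396.0, 122.0, 41.0, 46.0])]
[[392.96434822 120.189576  ]
 [307.46599502 279.31031625]]
```

View pics/v12.png

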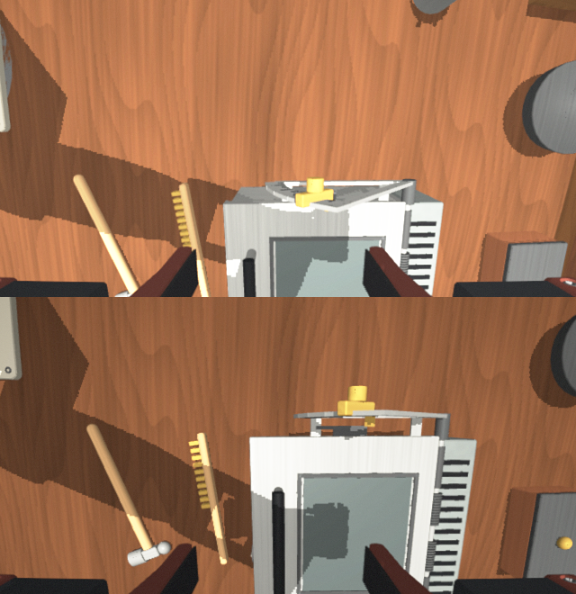

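The upper half (v1) shows the brass rider at about (349,221) in the full image. The lower half (v2) shows it at (395,123), with the handle bar near column 310 and lying parallel to the tool's x.

```bash
cat > q.py <<'E'
from h import *
import pickle
V=[pickle.load(open(n+".pkl","rb")) for n in("v1","v2")]+[cam("scene"),cam("top")]
print([dark(V[1],(296,330,190,335),45),dark(V[0],(262,300,270,330),45)])
# bar lines
def col(d,r,c0,c1):
    g=np.where(d["image"][r,c0:c1].max(1)<50)[0]+c0; return g.min(),g.max(),g.mean()
for r in(230,270,310,325):print(r,col(V[1],r,290,335))
for r in(295,310,325):print(r,col(V[0],r,255,300))
for d in V:
    h=cv2.cvtColor(d["image"],cv2.COLOR_RGB2HSV); c=proj(d,[582.5,-135.5,244])[0].astype(int)
    m=cv2.inRange(h,(20,130,110),(35,255,255)); r=28;y0,x0=max(c[1]-r,0),max(c[0]-r,0)
    s=m[y0:c[1]+r,x0:c[0]+r];p=np.argwhere(s)[:,::-1]+[x0,y0];print(c,len(p),p.mean(0),p.min(0),p.max(0))
E
python3 q.py
```

```text
[(((308.9999694824219, 275.0), (117.99998474121094, 11.999998092651367), 90.0), np.int32(1311)), (((276.52825927734375, 308.09393310546875), (42.28541946411133, 10.844854354858398), 87.27368927001953), np.int32(251))]
230 (np.int64(303), np.int64(314), np.float64(308.0))
270 (np.int64(304), np.int64(315), np.float64(309.5))
310 (np.int64(304), np.int64(315), np.float64(309.5))
325 (np.int64(304), np.int64(315), np.float64(309.5))
295 (np.int64(271), np.int64(281), np.float64(276.0))
310 (np.int64(271), np.int64(282), np.float64(276.6363636363636))
325 (np.int64(272), np.int64(282), np.float64(277.0))
[346 215] 187 [344.57754011 211.05347594] [329 197] [369 228]
[392 120] 873 [395.98510882 118.74341352] [375  99] [415 143]
[214 214] 120 [215.525 215.7  ] [209 206] [230 224]
[424 205] 25 [423.56 204.92] [420 198] [429 212]
```

```bash
cat > m.py <<'E'
from h import *
yaw=.073; O=np.array([616.8,-284.9,0]); Rt=R.from_euler("z",yaw).as_matrix()
W=lambda P:np.atleast_2d(P)@Rt.T+O
def rot(P,th): # cover local -> tank
    c,s=np.cos(th),np.sin(th); P=np.atleast_2d(P); x,y,z=P.T
    return np.c_[c*x+s*z+105,y,-s*x+c*z+140]
def block(th):
    g=np.array([[-165+a,145+b,e] for a in(-20,20) for b in(-6,6) for e in(-5,5)]); return W(rot(g,th))
E=[(i,j) for i in range(8) for j in range(i) if bin(i^j).count("1")==1]
E
cat > ov.py <<'E'
from m import *
import pickle
V=[pickle.load(open(n+".pkl","rb")) for n in("v1","v2")]+[cam("scene"),cam("top")]
T=[]
for d in V:
    c=proj(d,W(rot([-165,145,0],np.radians(39))))[0]; im=d["image"][:,:,::-1]; k=5 if len(T)<2 else 10; h=150/k
    o=np.round(c-h).astype(int); f=np.pad(im,((40,40),(40,40),(0,0)))[o[1]+40:o[1]+40+300//k,o[0]+40:o[0]+40+300//k]
    f=cv2.resize(f,(300,300),interpolation=cv2.INTER_NEAREST); f2=f.copy()
    p=((proj(d,block(np.radians(39)))-o+.5)*k).astype(int)
    for i,j in E: cv2.line(f2,tuple(map(int,p[i])),tuple(map(int,p[j])),(255,0,255),1)
    for r in(155,175):
        q=((proj(d,np.vstack([W(rot([-r,145,0],a)) for a in np.radians(np.arange(5,51,3))]))-o+.5)*k).astype(int); cv2.polylines(f2,[q],False,(0,160,0),1)
    T.append(f2)
cv2.imwrite("pics/ov.png",np.vstack([np.hstack(T[:2]),np.hstack(T[2:])]))
E
python3 ov.py
```

```text
(no output)
```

View pics/ov.png

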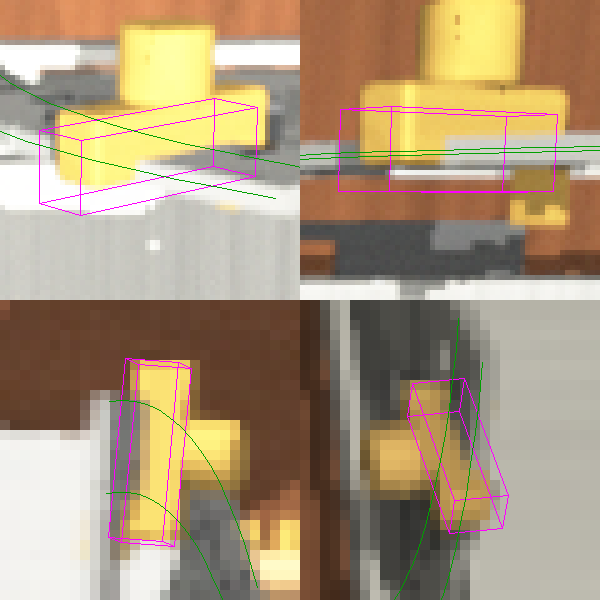

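The overlay shows the brass block straddling the arc, with a thumbscrew of about 8 mm radius pointing sideways. The 39° model block has the right tilt and is offset by a few pixels, so I'll fit it.

```bash
cat > fit.py <<'E'
from m import *
import pickle
from scipy.optimize import minimize
V=[pickle.load(open(n+".pkl","rb")) for n in("v1","v2")]+[cam("scene"),cam("top")]
S=8;B=[]
for i,d in enumerate(V):
    c=proj(d,block(np.radians(39)))
    h=30 if i<2 else 15; o=np.round(c.mean(0)-h).astype(int); im=np.pad(d["image"],((40,40),(40,40),(0,0)))[o[1]+40:o[1]+40+2*h,o[0]+40:o[0]+40+2*h]
    hs=cv2.cvtColor(im,cv2.COLOR_RGB2HSV); m=cv2.inRange(hs,(17,95,90),(35,255,255))
    n,l,s,_=cv2.connectedComponentsWithStats(m); m=(l==1+np.argmax(s[1:,4])).astype(np.float32)
    m=cv2.resize(m,None,fx=S,fy=S)>.5; B.append((d,o,m))
def model(p):
    th,dx,dy,L=p[0],p[1],p[2],p[3]; a=np.linspace(0,2*np.pi,30)
    b=block(th)+Rt@[dx,dy,0]
    cy=np.vstack([W(rot(np.c_[-165+8*np.cos(a),a*0+151+y,8*np.sin(a)],th)) for y in(0,L)])+Rt@[dx,dy,0]
    return b,cy
def cost(p,full=False):
    r=[]
    for d,o,m in B:
        M=np.zeros(m.shape,np.uint8)
        for P in model(p):
            q=((proj(d,P)-o+.5)*S*16).astype(np.int32); cv2.fillConvexPoly(M,cv2.convexHull(q),1,cv2.LINE_8,4)
        M=M>0; r.append(1-(M&m).sum()/(M|m).sum())
    return r if full else sum(r)
for use in([0,1,2,3],[0,1],[2,3],[0,1,2]):
    A=B; B=[A[i] for i in use]; best=None
    for t0 in(35,39,43):
        s=minimize(cost,[np.radians(t0),0,3,16],method="Nelder-Mead",options=dict(initial_simplex=np.array([[np.radians(t0),0,3,16],[np.radians(t0+3),0,3,16],[np.radians(t0),4,3,16],[np.radians(t0),0,7,16],[np.radians(t0),0,3,12]])))
        if best is None or s.fun<best.fun:best=s
    print(use,np.degrees(best.x[0]),best.x[1:],np.round(cost(best.x,True),2)); B=A
E
python3 fit.py
```

```text
[0, 1, 2, 3] 40.167010475934106 [-0.54054697  4.43331408 10.96034681] [0.23 0.2  0.15 0.23]
[0, 1] 39.38038685723973 [ 1.52988482  4.45997035 11.09541995] [0.22 0.2 ]
[2, 3] 39.63514428475943 [-0.64429569  3.95676237 10.49446725] [0.14 0.18]
[0, 1, 2] 40.15470895050331 [-0.21983836  4.15697088 11.24974819] [0.23 0.19 0.14]
```

move_arm(
  steps=[
    [[-0.8,0,0.3],0,0],
    [[-1,0,0.5],0,0],
    [[-0.8,-0.1,1],0,0],
    [[0,0,1],0,0],
    [[0,0,1],0,0],
    [[0,0,1],0,0],
    [[0,0,0.7],0,0],
    [[0,0,0.5],0,0],
    [[0,0,0],0,0],
    [[0,0,0],0,0],
    [[0,0,0],0,0],
  ],
)

```text
t: 13.5
ee_pos: [527.3, -292.4, 231.5]
orientation: [2.15, 2.288, 0.001]
ft_force: [-0.5, 0.1, -0.1]
width: 87.8
grasp_force: 0.0
```

```bash
python3 - <<'E'
from h import *
o=ctrl.get_obs();w=cam("wrist");print(o["ee_pos"],o["orientation"])
p=proj(w,[[527,-291.5,188],[527+4.7,-291.5-64.8,188],[527-4.7,-291.5+64.8,188]]);print(p)
for r in(150,200,250,300):
    g=np.where(w["image"][r,240:390].max(1)<45)[0]+240; print(r,(g.min(),g.max(),g.mean(),len(g)) if len(g) else 0)
E
```

```text
[ 527.31745818 -292.4374731   231.48727939] [2.15017315e+00 2.28777344e+00 7.40978587e-04]
[[311.26594246 264.95604256]
 [312.27684648 361.77715831]
 [310.0776986  150.86560919]]
150 0
200 (np.int64(300), np.int64(322), np.float64(311.0), 12)
250 (np.int64(300), np.int64(322), np.float64(311.0), 23)
300 (np.int64(301), np.int64(322), np.float64(311.5), 22)
```

move_arm(
  steps=[
    [[0,0,0.8],0,0],
    [[0,0,0.8],0,0],
    [[0,0,0.5],0,0],
    [[0,0,0.3],0,0],
    [[0,0,0],0,0],
    [[0,0,0],0,1],
    [[0,0,0],0,1],
    [[0,0,0],0,1],
    [[0,0,0],0,1],
    [[0,0,0],0,1],
    [[0,0,0],0,1],
    [[0,0,0],0,1],
    [[0,0,0],0,1],
    [[0,0,0],0,1],
    [[0,0,0],0,1],
    [[0,0,0],0,1],
    [[0,0,0],0,1],
  ],
)

```text
t: 14.97
ee_pos: [527.6, -292.0, 170.2]
orientation: [2.151, 2.288, 0.002]
ft_force: [3.0, -0.2, -1.8]
width: 12.9
grasp_force: 30.0
```

move_arm(
  steps=[
    [[0,0.05,-0.2],0,1],
    [[0,0.06,-0.2],0,1],
    [[0,0.13,-0.4],0,1],
    [[0,0.15,-0.39],0,1],
    [[0,0,0],0,1],
    [[0,0,0],0,1],
    [[0,0,0],0,1],
  ],
)

```text
t: 15.55
ee_pos: [536.5, -291.3, 198.9]
orientation: [2.151, 2.289, 0.001]
ft_force: [5.3, -0.5, -9.5]
width: 13.2
grasp_force: 30.0
```

move_arm(
  steps=[
    [[0,0.18,-0.38],0,1],
    [[0,0.19,-0.37],0,1],
    [[0,0.21,-0.36],0,1],
    [[0,0.23,-0.35],0,1],
    [[0,0.25,-0.34],0,1],
    [[0,0.27,-0.32],0,1],
    [[0,0.28,-0.31],0,1],
    [[0,0.3,-0.29],0,1],
    [[0,0.32,-0.28],0,1],
    [[0,0,0],0,1],
    [[0,0,0],0,1],
    [[0,0,0],0,1],
    [[0,0,0],0,1],
  ],
)

```text
t: 16.63
ee_pos: [589.0, -287.5, 276.2]
orientation: [-2.148, -2.285, 0.006]
ft_force: [-14.6, 0.5, 5.1]
width: 13.3
grasp_force: 30.0
```

```bash
cat > chk.py <<'E'
from m import *
import sys
o=ctrl.get_obs(); print(o["t"],o["ee_pos"],o["ft_force"],o["width"])
g=np.array([o["ee_pos"][0]-527.6,o["ee_pos"][2]-170.2]); 
print("phi est",np.degrees(np.arctan2(48+g[1],195-g[0]*1.0))-13.83, "r",np.hypot(48+g[1],195-g[0]))
T=[]
for n in("scene","top"):
    d=cam(n); c=proj(d,W(rot([-160,140,0],np.radians(39))))[0]; k=10 if n=="scene" else 10; N=40; o_=np.round(c-N/2).astype(int)
    f=cv2.resize(d["image"][o_[1]:o_[1]+N,o_[0]:o_[0]+N,::-1],None,fx=k,fy=k,interpolation=cv2.INTER_CUBIC)
    for th in(36,38,40,42):
        p=((proj(d,W(rot([[-150,130,0]],np.radians(th))))-o_+.5)*k).astype(int)[0]; cv2.circle(f,tuple(map(int,p)),2,(255,0,255),-1)
    T.append(f)
cv2.imwrite("pics/"+sys.argv[1]+".png",np.hstack(T))
E
python3 chk.py c1
```

```text
16.6333 [ 588.9837738  -287.50526954  276.21831343] [-14.6078526    0.45461249   5.05405125] 13.323295763191332
phi est 35.22722830456684 r 203.89933000424116
```

View pics/c1.png

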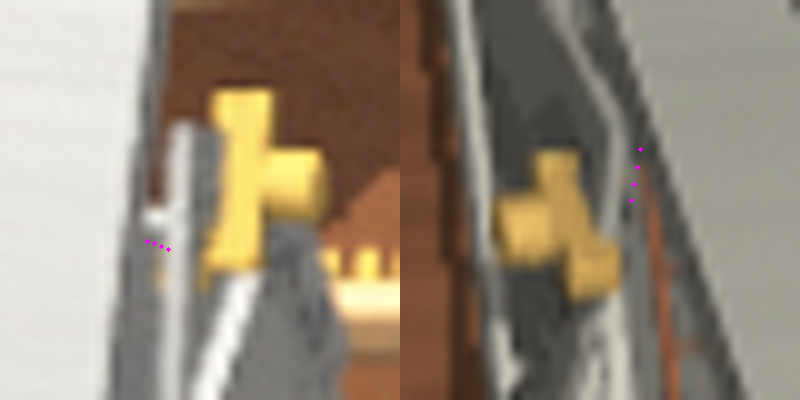

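The crop shows the rider block at about (240,180) in the scene half, with the cover edge and the arc to its left. The pointer itself is hidden at this resolution, so I'll measure the cover angle from its front edge, calibrated on the shut pictures.

```bash
cat > edge.py <<'E'
from m import *
import sys
ys=np.arange(-115,116,10)
def prof(d,img,ths,y,lx=-228,lz=10):
    P=np.vstack([W(rot([lx,y,lz],t)) for t in ths]); p=proj(d,P).astype(np.float32)
    g=cv2.GaussianBlur(cv2.cvtColor(img,cv2.COLOR_RGB2GRAY),(0,0),1).astype(np.float32)
    return cv2.remap(g,p[:,0],p[:,1],cv2.INTER_LINEAR).ravel()
def run(n,img,lo,hi):
    d=cam(n) if n not in C else C[n]; C[n]=d; img=d["image"] if img is None else img
    ths=np.radians(np.arange(lo,hi,.1)); r=[]
    for y in ys:
        f=prof(d,img,ths,y); g=np.gradient(f); i=np.argmax(np.abs(g)); r.append((round(float(np.degrees(ths[i])),1),int(g[i]*10)))
    print(n,r,"median",np.median([a for a,b in r]))
C={}
if __name__=="__main__":
    o=ctrl.get_obs();print(o["ee_pos"],o["ft_force"])
    for n in("scene","top"):
        run(n,cv2.imread(f"pics/{n}0.png")[:,:,::-1],-6,6); run(n,None,26,46)
E
python3 edge.py
```

```text
[ 588.95055108 -287.52929477  276.18074414] [-14.87151387   0.29649655   3.32629215]
scene [(-0.7, -58), (-0.2, -63), (0.3, -51), (-1.2, -50), (-1.5, -49), (-0.7, -91), (-0.4, -80), (-1.5, -91), (-0.9, -98), (-0.9, -88), (-1.2, -83), (-1.5, -91), (-0.9, -96), (-0.4, -84), (-1.5, -87), (-1.2, -58), (-0.7, -47), (0.5, -53), (-0.2, -54), (-0.2, -61), (-0.2, -49), (-6.0, -20), (5.9, -18), (-2.7, 38)] median -0.8
scene [(29.7, 14), (34.1, 18), (31.3, 7), (29.3, 13), (32.8, 12), (30.2, 9), (29.5, -12), (34.0, -26), (38.7, -29), (44.4, -32), (45.9, 22), (36.1, -21), (44.4, -17), (35.5, -6), (26.0, -24), (30.3, -34), (34.3, -29), (35.8, -21), (32.4, -20), (32.8, -24), (35.5, -21), (31.9, -18), (32.7, -21), (30.2, 30)] median 32.8
top [(4.4, -30), (-0.8, 10), (1.7, 10), (3.1, 8), (0.3, 12), (2.1, 12), (-0.8, 11), (0.9, 12), (2.8, 11), (-0.6, 10), (-0.6, 12), (-6.0, 16), (0.4, 16), (1.4, 12), (-4.8, 11), (0.3, 15), (2.9, 11), (-0.5, 11), (-0.3, 14), (5.9, 9), (-0.1, 11), (0.4, 10), (-0.6, 9), (-4.4, 18)] median 0.3
top [(40.9, -85), (42.1, -83), (27.2, 10), (36.9, -23), (28.2, 7), (32.9, -13), (28.0, -1), (44.5, 1), (26.4, -1), (26.4, 3), (42.8, -24), (44.0, -30), (43.6, -31), (44.9, -35), (45.5, -16), (28.7, -7), (45.7, -31), (45.9, -37), (32.8, 16), (33.5, 19), (32.5, 16), (32.9, 19), (33.7, 16), (32.7, 18)] median 33.6
```

move_arm(
  steps=[
    [[0,0.1,-0.13],0,1],
    [[0,0.1,-0.13],0,1],
    [[0,0.11,-0.13],0,1],
    [[0,0.11,-0.13],0,1],
    [[0,0,0],0,1],
    [[0,0,0],0,1],
    [[0,0,0],0,1],
  ],
)

```text
t: 17.42
ee_pos: [602.0, -286.6, 287.5]
orientation: [-2.15, -2.288, 0.0]
ft_force: [-4.4, 3.8, -8.8]
width: 13.2
grasp_force: 30.0
```

```bash
cat > e2.py <<'E'
from edge import *
def avg(n,img,lo,hi):
    d=cam(n); img=d["image"] if img is None else img
    ths=np.radians(np.arange(lo,hi,.1)); res=[]
    for Y in(np.arange(45,81,3),np.arange(78,112,3)):
        f=np.mean([prof(d,img,ths,y) for y in Y],0); g=np.gradient(f); k=np.argsort(-np.abs(g)); pk=[i for i in range(1,len(g)-1) if abs(g[i])>=abs(g[i-1]) and abs(g[i])>abs(g[i+1])]; pk=sorted(pk,key=lambda i:-abs(g[i]))[:4]
        res.append([(round(float(np.degrees(ths[i])),1),int(g[i]*10)) for i in pk])
    print(n,res)
o=ctrl.get_obs();print(o["t"],o["ee_pos"],o["ft_force"],o["width"])
for n in("scene","top"):
    avg(n,cv2.imread(f"pics/{n}0.png")[:,:,::-1],-8,8); avg(n,None,24,50)
E
python3 e2.py
```

```text
17.4167 [ 601.95861867 -286.61154925  287.54952122] [-4.38038686  3.80888229 -8.77442487] 13.159117482336113
scene [[(-0.2, -48), (-0.4, -47), (3.9, 6), (3.5, 5)], [(0.4, -21), (0.1, -20), (0.9, -14), (7.1, -8)]]
scene [[(37.4, -11), (37.2, -11), (37.7, -11), (38.3, -11)], [(37.8, -11), (37.4, -10), (36.6, -10), (37.1, -10)]]
top [[(2.9, 6), (1.7, 6), (2.2, 6), (1.2, 6)], [(0.4, 5), (0.8, 5), (-0.3, 5), (-0.6, 5)]]
top [[(38.0, 12), (37.8, 11), (33.6, 9), (33.0, 8)], [(38.2, 13), (32.9, 12), (33.6, 10), (31.8, 6)]]
```

```bash
cat > hom.py <<'E'
from m import *
o=ctrl.get_obs();print(o["ee_pos"],o["ft_force"])
q=np.array([[-236,-130,10],[-236,122,10],[0,122,10],[0,-130,10]],float)
def gr(im):
    g=cv2.GaussianBlur(cv2.cvtColor(im,cv2.COLOR_RGB2GRAY),(0,0),.8).astype(np.float32); return cv2.Sobel(g,5,1,0),cv2.Sobel(g,5,0,1)
N=(504,472)
for n in("scene","top"):
    d=cam(n); cv2.imwrite(f"pics/{n}_now.png",d["image"][:,:,::-1]); a=cv2.imread(f"pics/{n}0.png")[:,:,::-1]; D=np.array([d["k1"],0,0,0.])
    dst=np.float32([[0,0],[N[0],0],[N[0],N[1]],[0,N[1]]])
    rect=lambda im,th:cv2.warpPerspective(cv2.undistort(im,d["camera_matrix"],D),cv2.getPerspectiveTransform(cv2.undistortPoints(proj(d,W(rot(q,th)))[:,None],d["camera_matrix"],D,P=d["camera_matrix"]).astype(np.float32)[:,0],dst),N,flags=cv2.INTER_CUBIC)
    T=rect(np.ascontiguousarray(a),0); m=np.ones(N[::-1],bool)
    s=[];ths=np.arange(32,46,.25)
    def G(im):
        g=cv2.GaussianBlur(cv2.cvtColor(im,cv2.COLOR_RGB2GRAY),(0,0),2.5).astype(np.float32); v=np.stack([cv2.Sobel(g,5,1,0),cv2.Sobel(g,5,0,1)],-1); return v/(np.linalg.norm(v,axis=-1,keepdims=True)+15)
    t=G(T)
    for reg in("all","quad","front"):
        m[:]=True
        if reg=="quad": m[:, :300]=False
        if reg=="front": m[110:]=False
        s=[(t*G(rect(d["image"],np.radians(h))))[m].mean() for h in ths]
        i=np.argsort(s)[::-1][:6]; print(n,reg,[(float(ths[j]),round(float(s[j]),4)) for j in i])
    if n=="scene": P=[cv2.resize(T,(300,300))]
    P.append(cv2.resize(rect(d["image"],np.radians(38)),(300,300)))
k=proj(cam("scene"),W(rot([-150,135,0],np.radians(38))))[0]; im=cv2.imread("pics/scene_now.png"); x,y=int(k[0])-25,int(k[1])-22
z=cv2.resize(im[y:y+44,x:x+44],(300,300),interpolation=cv2.INTER_CUBIC)
cv2.imwrite("pics/c2.png",np.vstack([np.hstack([P[0][:,:,::-1],P[1][:,:,::-1]]),np.hstack([P[2][:,:,::-1],z])]))
E
python3 hom.py
```

```text
[ 601.9190734  -286.62875913  287.5341278 ] [-3.83479173  2.27965281 -9.1203415 ]
scene all [(39.5, 0.0446), (39.25, 0.0446), (39.75, 0.0445), (39.0, 0.0444), (40.0, 0.0443), (38.75, 0.0441)]
scene quad [(39.25, 0.0502), (39.0, 0.0502), (39.5, 0.0501), (38.75, 0.05), (39.75, 0.0499), (38.5, 0.0498)]
scene front [(39.75, 0.0239), (40.25, 0.0239), (40.0, 0.0239), (39.5, 0.0239), (40.5, 0.0238), (39.25, 0.0236)]
top all [(38.75, 0.0225), (39.0, 0.0224), (38.5, 0.0223), (39.25, 0.0218), (38.25, 0.0216), (39.5, 0.0208)]
top quad [(38.75, 0.0381), (39.0, 0.0378), (38.5, 0.0375), (39.25, 0.0365), (38.25, 0.036), (39.5, 0.0343)]
top front [(38.5, 0.0136), (38.75, 0.0132), (38.25, 0.0126), (39.0, 0.0111), (38.0, 0.0107), (33.5, 0.0102)]
```

View pics/c2.png

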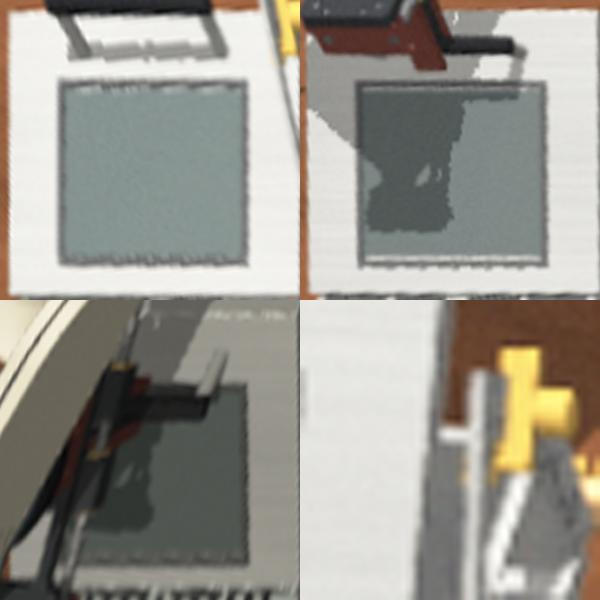

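The rectified panels show the window aligned with the shut template at about 39°, and the lower-right panel shows the rider at about (518,410). The homography gives 39.0° and the TCP's x gives 39.3°, against a rider at about 39.8°, so only a small nudge remains.

move_arm(
  steps=[
    [[0,0.04,-0.03],0,1],
    [[0,0.05,-0.04],0,1],
    [[0,0,0],0,1],
    [[0,0,0],0,1],
    [[0,0,0],0,1],
    [[0,0,0],0,1],
    [[0,0,0],0,1],
    [[0,0,0],0,1],
    [[0,0,0],0,1],
    [[0,0,0],0,1],
    [[0,0,0],0,1],
    [[0,0,0],0,1],
  ],
)

```text
t: 18.77
ee_pos: [603.9, -286.5, 289.1]
orientation: [-2.15, -2.288, 0.0]
ft_force: [-4.6, 3.4, -9.2]
width: 13.3
grasp_force: 30.0
```

```bash
python3 hom.py; python3 fit.py | head -3
```

```text
[ 603.945811   -286.48439731  289.08612921] [-4.63797096  3.36146389 -9.20517647]
scene all [(40.25, 0.0447), (40.0, 0.0447), (40.5, 0.0446), (39.75, 0.0445), (40.75, 0.0444), (39.5, 0.0443)]
scene quad [(39.75, 0.0504), (40.0, 0.0503), (39.5, 0.0503), (40.25, 0.0502), (39.25, 0.0501), (40.5, 0.05)]
scene front [(40.25, 0.025), (40.0, 0.025), (40.5, 0.0249), (39.75, 0.0249), (40.75, 0.0248), (39.5, 0.0248)]
top all [(39.5, 0.0233), (39.25, 0.0231), (39.75, 0.023), (39.0, 0.0224), (40.0, 0.0223), (38.75, 0.0213)]
top quad [(39.5, 0.0385), (39.25, 0.038), (39.75, 0.0379), (39.0, 0.0364), (40.0, 0.0362), (38.75, 0.0341)]
top front [(39.25, 0.0139), (39.5, 0.0131), (39.0, 0.0129), (34.5, 0.0109), (34.25, 0.0108), (38.75, 0.0106)]
[0, 1, 2, 3] 40.196845224155744 [-0.51006268  4.14968024 11.1449584 ] [0.23 0.2  0.15 0.23]
[0, 1] 39.38038685723973 [ 1.52988482  4.45997035 11.09541995] [0.22 0.2 ]
[2, 3] 39.59988948480625 [-0.60035002  3.42809371 10.99797142] [0.14 0.18]
```

The cover now reads about 39.8° and the rider 39.4 to 40.2°. The hold is steady at 30 N of grip, so I'm handing it in.

```bash
python3 -c "
from workcell import ctrl
print(ctrl.close_job())"
```

```text
the job is handed in; nothing more can be done
None
```

The job is handed in: the salt jar's cap is a quarter turn loose, and the arm is still holding the fume cover at about 39.8°; I measured the rider at 39.4–40.2°, but could not see the pointer itself in the pictures to check it directly.

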